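Hang up the parts basket and hold the cleaner's lid at its balance point

TASK

The parts basket stands on the closed lid of the ultrasonic cleaner: hang it by its handle on the hook of the drip stand and let go of it. Then take the lid's bar handle, swing the lid up to the point where it just balances over its hinge, never letting it topple over backwards, and finish while still gripping the bar and holding the lid still at balance, so that a colleague can fit the lid stay; leave the other things on the bench where they are.

Things in the scene. Friction and masses are not known exactly. Their poses are not given: they have to be found in the camera images.
- basket: round steel parts basket, 140 g, 64 across the rim, 50 high, with a rigid bail of 6 mm wire and a black grip block. Origin: centre of the underside, z up. The bail's posts stand at y = -31 and +31; its top bar rises from 100 at the posts to 110 (wire centre) at mid-span, free space below it down to 50. A thin neck carries the block, which spans heights 130 to 160. It starts on the closed lid.
- bail (a point): on the basket: the underside of the bail's peak, 107 above the basket's underside; the hook goes in here, along the basket's x axis
- grip_block (a point): on the basket: the centre of the black grip block, 145 above the basket's underside; axes as the basket's; the block is 12 (x) x 30 (y) x 30 (z)
- stand: fixed drip stand: drip tray 100 x 100 x 14 and, 80 behind its middle (+x of the stand), a 12 mm steel post 208 high with a hook of 8 mm rod that points along the stand's -x. Origin on the bench, at the centre of the tray, straight below the hook's seat. Its place (left or right) and yaw vary.
- hook_seat (a point): on the stand: upper face of the hook at its lowest point, 194 above the bench, where the bail rests; axes as the stand's. From here the rod climbs gently to the post at x = +80 (22 higher) and steeply to the open, upturned end at x = -34 (18 higher). The bail comes from -x over the upturned end and is lowered on the seat.
- cleaner: fixed ultrasonic cleaner, open-topped steel tank 170 (x) x 210 (y) x 110 high, with a black front panel to -x. Origin at the centre of its underside on the bench. Its place (left or right) and yaw vary.
- lid_hinge (a point): fixed on the cleaner: the middle of the lid's hinge axis, at the far (+x) side of the cleaner's rim, 83 behind the cleaner's centre and 110 above the bench; axes as the cleaner's, the hinge axis is y
- bar (a point): on the lid: middle of its bar handle, a round bar 12 thick, 110 long, parallel to the hinge, on two posts 100 apart. Lid closed, it lies 140 in front (-x) of the hinge axis and 46 above it, 38 above the lid's upper face. The lid is a plate 166 (x) x 206 x 8, its underside level with the hinge axis. The bar can turn between the fingers.
- lid (a joint): angle of the lid (450 g) in rad: 0 closed and level, growing as the front edge swings up and away from the robot (about +y of the cleaner); 1.57 is plate upright; stop at 2.1. The hinge is free. The bar makes the lid balance a little before upright, at 1.40: below that it falls shut, above it it falls open backwards.
- jar: bystander, leave it: small glass jar with a red lid, 44 across, 60 high
- solder_block: bystander, leave it: grey soldering block, 90 x 50 x 25
- tool_cup: bystander, leave it: paper cup holding pencils, 74 across, 90 high (pencils to 140)
- bur_stand: bystander, leave it: grey stepped round bur stand, 100 across, 60 high
- screwdriver: bystander, leave it: screwdriver, 160 long, lying
- pliers: bystander, leave it: pliers with black grips, 160 long, lying
- file: bystander, leave it: flat file with a wooden handle, 200 long, lying
Things that resemble listed ones, but are neither listed nor needed, are in the scene too. Leave any yellow look-alike of the basket alone. What is shaped like the stand but pink is not meant.

How it is judged (in metres and radians):
On the way:
1. the basket hangs at rest by its bail on the hook, let go, with the lid still closed (distance between bail and hook_seat below 0.02 m and contact force between basket and stand above 0.3 N and contact force between the fingers and basket below 0.05 N and linear speed of basket below 0.08 m/s and angle between basket's own z axis and vertical below 0.35 rad and value of joint lid below 0.1 rad), for 0.3 s.
At the end, for the whole second after the job is handed in: The basket hangs at rest by its bail on the hook (bail within 20 mm of the seat, upright within 20 degrees), not touched by the fingers; the lid stands still within 0.1 rad of its balance angle of 1.40 rad, the fingers gripping it with more than 2 N (distance between bail and hook_seat below 0.02 m and contact force between basket and stand above 0.3 N and contact force between the fingers and basket below 0.05 N and linear speed of basket below 0.08 m/s and angle between basket's own z axis and vertical below 0.35 rad and value of joint lid between 1.3 and 1.5 rad and velocity of joint lid between -0.05 and 0.05 rad/s and contact force between the fingers and lid above 2 N); the arm keeps its last pose, push and grip.
It fails at once if the lid topples over backwards (more than 0.3 rad past balance) (value of joint lid above 1.7 rad).
It fails at once if another thing on the bench is shifted by more than 30 mm (distance of any of jar, solder_block, tool_cup, bur_stand, screwdriver, pliers, file from where it was at the start of the episode above 0.03 m).
It also fails if it takes over 58 s, if anything falls off the work surface, if the arm or the gripper's body presses on something with over 40 N, if the wrist force passes 120 N, or if a joint passes its speed limit or range.

ROBOT

A 6-joint arm with a two-finger parallel gripper is mounted at the origin on the work surface. World frame = base frame: x ahead of the robot, y to its left, z up, the work surface at z = 0. Lengths are in m, angles in degrees, forces in N, time in s.
With the tool pointing down it reaches from about 0.25 to 0.725 m from the base axis. Payload 9.7 kg.
Tool frame: the origin (TCP) lies midway between the tips of the shut fingers; the grasp point (between the pads) lies 19 mm behind it (bot.pinch_z is the distance from the TCP to the grasp point, in m); z points along the fingers, y is the line along which they close (so a half turn about z gives the same grasp; the last joint's range is limited). The gripper opens to 85 mm and grips with 20 to 120 N. Pads are 22 mm wide; open, the fingers measure 114 mm over their backs; the gripper's body (76 mm by 85 mm) begins 54 mm behind the grasp point. The pads swing forward as they close: fully open they stand 13 mm farther back than shut.
Start: joints at [-70.588, 4.979, 10.078, 95.1, 0, 90], TCP at [0.183, -0.519, 0.231] pointing down, gripper open.
Joint ranges: [-179.16, 179.16], [-48.56, 103.87], [-65.8, 70.77], [-126.05, 130.52], [-82.76, 87.17], [-180, 180]. Speed limits (degrees/s): [127.2, 127.2, 147.25, 180, 180, 180].

INTERFACE

Orientations are given as [roll, pitch, yaw] about the fixed x, y, z axes, in that order (R = Rz(yaw) Ry(pitch) Rx(roll)).
In Python, from workcell import sensors, camera, ticket, bot gives the robot as it stands.
- The arm moves only by the shell command python3 -m handwheel 'ROWS' [FORCE]. ROWS is a JSON object of lists of equal length, an entry for each row: "gripper": the opening, from -1 (shut) to 1 (fully open); "slide": the shift along the tool's x, y, z in mm, a list of three; "yaw": the turn about the tool's z in rad. A call has 1 to 8 rows; each row shifts and turns the commanded pose from where the row before left it, along the tool's axes as they then stand; what a row does not reach is not made up. A row lasts 1/12 s, in which the tool goes at most 41.7 mm and 7.16 degrees, less where a joint would pass 70% of its speed; a pose out of reach is approached as far as the arm can. A call is refused whole if a number of a shift passes 41.7 or a number of a turn 0.125, either way. A call with a gripper value outside its range is refused whole. The fingers move at their own pace and stop on an object; FORCE is the grip in N (left out, the last holds). Time passes only in rows, so rows that do not move let the fingers close. It gives the time, the measured TCP pose, the force, the opening and the grip force at its end, in the units of the state.
- sensors.get_obs(): the state, without advancing time (a new reading comes with each control period).
- camera(name): name is "scene" or "top" or "wrist"; returns a dict with "img" (384x512x3 uint8, red, green, blue), "fx", "fy", "cx", "cy" (pixels), "R" (3x3) and "t" (3): a world point X has camera coordinates R X + t. Camera axes: x right, y down, z forward; pixel columns grow to the right and rows downward; lengths in m; the calibration is good to about 2 mm. A picture is of the moment at which its call begins. There is no depth.
- ticket.job_done(): hands the job in; it is judged then, once.
The state is a dict: "time": time; "q": joint angles; "qd": joint speeds; "joint_efforts": joint torques, N m; "ee_pos": TCP position; "tcp_rot": TCP orientation; "wrist_force": force on the tool from outside, world axes, zero at the start; "torque": the same for the moment, N m; "opening": finger opening in m; "grasp_force": force on a finger pad.
Only numpy, scipy, OpenCV 4.12 (cv2) and the standard library are available. Lean on these libraries where they do the work, as an engineer would, in place of code of your own. Each camera call takes 0.05 s, during which the arm holds its last target. There are 200 camera calls.

## Working session

There is one attempt and no reset: what is moved stays moved. The work goes in short steps, Python scripts to look and compute and a shell command to move; the robot and the scene stay as the last step left them, time stands still between calls to the robot, and variables do not carry over. Pictures are saved under pics/ and viewed, at most 13 in all, crops included, and the job is handed in when it is done.

```bash
ls; mkdir -p pics; python3 - <<'E'
from workcell import sensors,camera,bot
import cv2,numpy as np
o=sensors.get_obs();print({k:np.round(v,3).tolist() for k,v in o.items()},bot.pinch_z)
for n in("scene","top"):
    c=camera(n);np.savez(f"pics/{n}0.npz",**c)
    cv2.imwrite(f"pics/{n}0.png",cv2.resize(c["img"][:,:,::-1],(800,600),interpolation=cv2.INTER_CUBIC))
    print(n,c["fx"],c["fy"],c["cx"],c["cy"],np.round(c["R"],3).tolist(),np.round(c["t"],3))
E
```

```text
pics
{'time': 0.0, 'q': [-70.589, 5.012, 10.033, 95.1, 0.0, 90.001], 'qd': [0.05, 0.031, -0.055, 0.071, 0.077, 0.051], 'joint_efforts': [0.001, -52.04, 46.479, 0.017, 0.0, 0.0], 'ee_pos': [0.183, -0.519, 0.231], 'tcp_rot': [-179.922, -0.0, 19.41], 'wrist_force': [0.801, 0.166, 0.18], 'torque': [0.004, -0.002, -0.041], 'grasp_force': 0.0, 'opening': 0.086} 0.0187
scene 380.1737211893272 380.1737211893272 255.40988758493623 191.93065160216364 [[0.137, 0.991, 0.007], [0.731, -0.096, -0.675], [-0.668, 0.098, -0.738]] [-0.083 -0.263  1.575]
top 379.9718227476402 379.9718227476402 246.1975180884998 187.03768299187126 [[-0.004, -1.0, 0.012], [-0.998, 0.003, -0.068], [0.068, -0.012, -0.998]] [-0.005  0.515  1.384]
```

View pics/scene0.png

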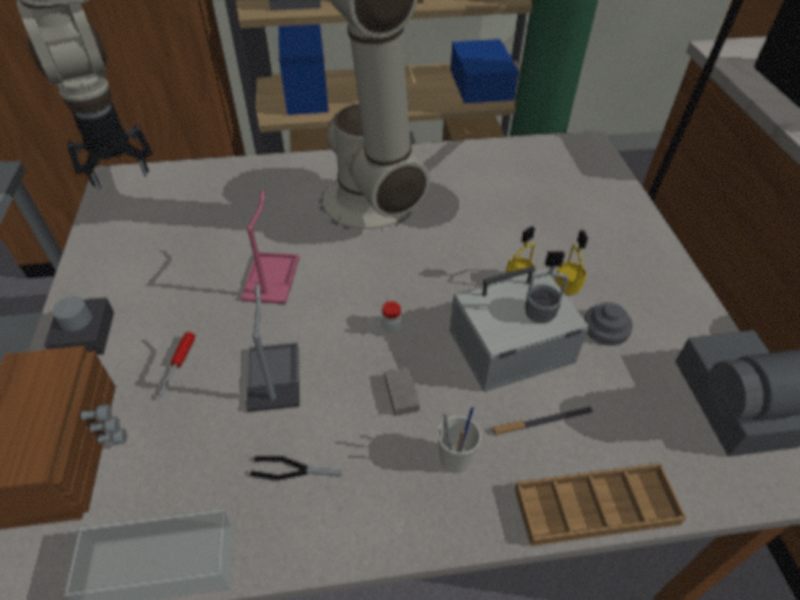

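View pics/top0.png

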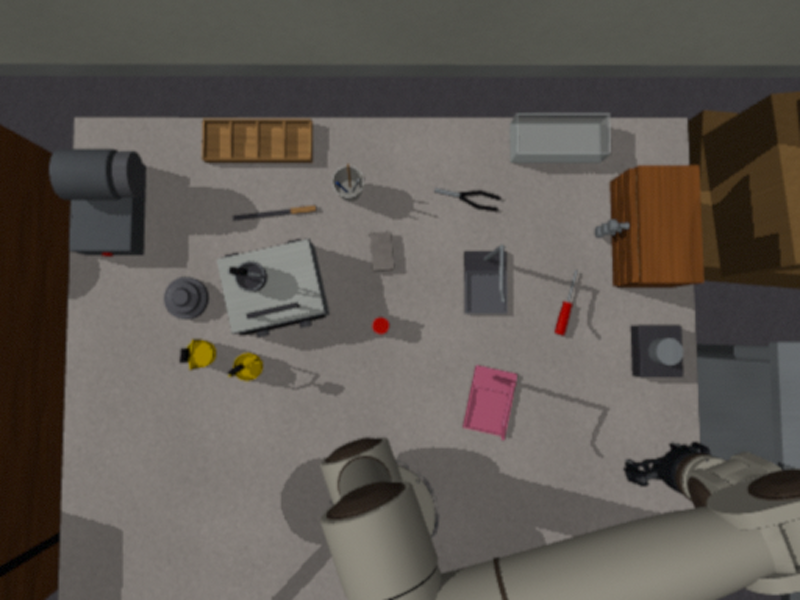

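Two views. Basket candidates: the steel one on the lid (scene 544,300; top 248,275), two yellow look-alikes (scene 520,262 and 572,272; top 248,366 and 202,354). Stand candidates: the grey one (scene 272,375; top 486,285) and the pink one (scene 270,275). I choose the steel basket and the grey stand, and I'll check with close crops.

```bash
python3 - <<'E'
import cv2,numpy as np
def crop(n,x0,y0,w,h,s):
    im=np.load(f"pics/{n}0.npz")["img"][y0:y0+h,x0:x0+w,::-1]
    return cv2.resize(im,(w*s,h*s),interpolation=cv2.INTER_CUBIC)
# cleaner/basket: top x130-230,y145-220 ; scene x280-380,y145-250
a=crop("top",135,145,80,75,5);b=crop("scene",285,150,95,100,5)[:,:]
c=np.zeros((500,400,3),np.uint8);c[:375]=a
cv2.imwrite("pics/c1.png",cv2.resize(crop("top",135,145,80,75,8),None,fx=1,fy=1)) # 640x600
cv2.imwrite("pics/c2.png",crop("scene",285,145,95,100,6)) #570x600
e=crop("top",290,152,40,55,10);f=crop("scene",150,175,50,90,6)
g=np.zeros((550,710,3),np.uint8);g[:550,:400]=e;g[:540,405:705]=f;cv2.imwrite("pics/c3.png",g)
E
```

```text
(no output)
```

View pics/c1.png

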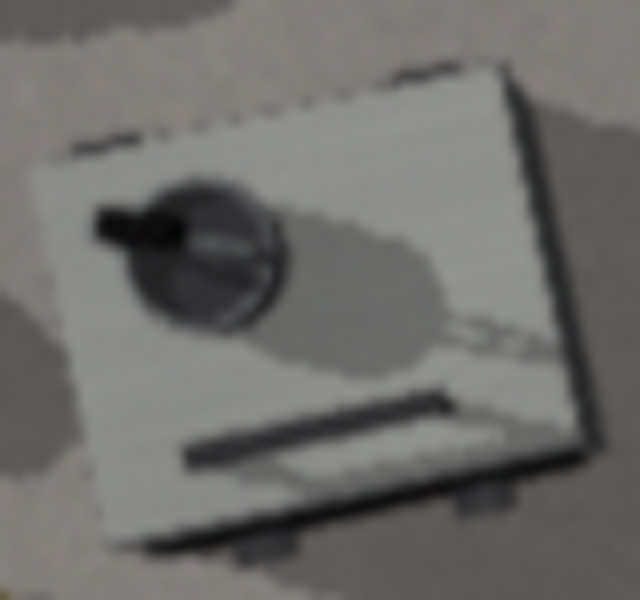

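View pics/c2.png

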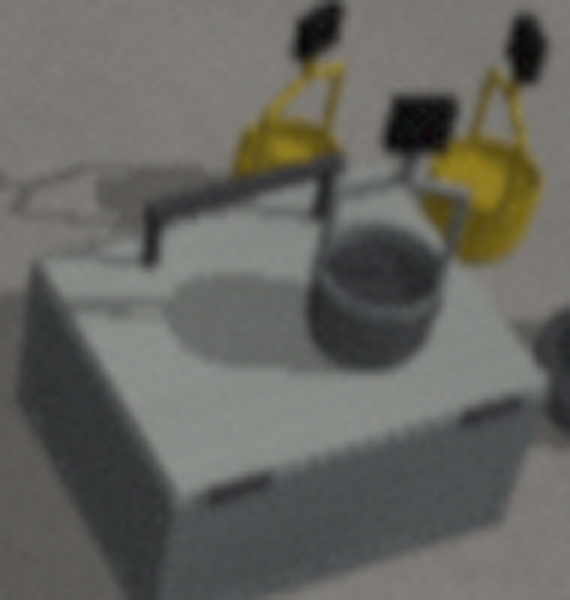

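View pics/c3.png

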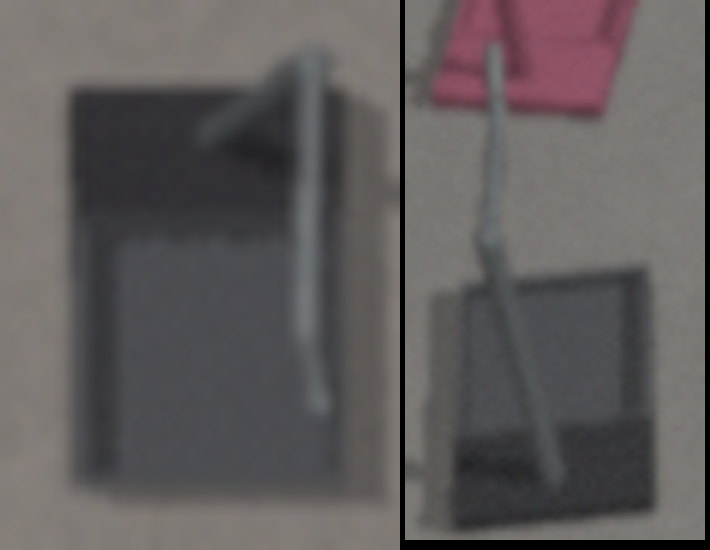

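The crops confirm the choice: the steel basket is on the lid with its black block at (c1 140,228; c2 421,124). The bar runs from c1 (187,455) to (452,400), and the grey stand's hook tip is at c3 (318,408), opening towards the robot. Next I fit the poses.

```bash
cat > fit.py <<'E'
import numpy as np
from scipy.optimize import least_squares
T=dict(np.load("pics/top0.npz"));S=dict(np.load("pics/scene0.npz"))
def proj(c,X):
    p=c["R"]@X+c["t"];return np.array([c["fx"]*p[0]/p[2]+c["cx"],c["fy"]*p[1]/p[2]+c["cy"]])
def px(u,v,s,x0,y0): return np.array([x0+(u+.5)/s-.5,y0+(v+.5)/s-.5])
def c1(u,v): return T,px(u,v,8,135,145)
def c2(u,v): return S,px(u,v,6,285,145)
def c3t(u,v): return T,px(u,v,10,290,152)
def c3s(u,v): return S,px(u-405,v,6,150,175)
def fit(feats,g,z0=0):
    def W(p,L): 
        c,s=np.cos(p[2]),np.sin(p[2]);return np.array([p[0]+c*L[0]-s*L[1],p[1]+s*L[0]+c*L[1],L[2]+z0])
    f=lambda p:np.concatenate([proj(c,W(p,L))-q for L,(c,q) in feats])
    r=least_squares(f,g,loss="soft_l1");return r.x,np.round(f(r.x).reshape(-1,2),1).tolist()
if __name__=="__main__":
    h=np.array
    cl=[((83,103,118),c1(35,168)),((83,-103,118),c1(500,65)),((-83,-103,118),c1(585,440)),((-83,103,118),c1(110,548)),
        ((-57,55,156),c1(187,455)),((-57,-55,156),c1(452,400)),
        ((-57,55,156),c2(340,160)),((-57,-55,156),c2(150,213)),((83,-103,118),c2(178,500)),((83,103,118),c2(545,383)),((-83,-103,118),c2(38,262))]
    ba=[((0,0,145),c1(140,229)),((0,0,145),c2(421,124)),((0,0,50),c1(207,255)),((0,0,50),c2(378,268)),
        ((0,31,100),c2(468,190)),((0,-31,100),c2(325,198)),((0,0,110),c2(410,178))]
    st=[((80,0,208),c3t(312,60)),((0,0,190),c3t(305,332)),((-34,0,210),c3t(318,405)),((-50,50,14),c3t(75,488)),((-50,-50,14),c3t(342,488)),
        ((80,0,208),c3s(485,240)),((-34,0,210),c3s(493,48)),((80,0,14),c3s(555,480)),((80,0,14),c3t(205,135))]
    for n,F,g,z0 in (("cleaner",cl,(.5,.2,.2),0),("basket",ba,(.5,.25,0),.118),("stand",st,(.5,-.2,0),0)):
        x,r=fit([(h(a)/1000,b) for a,b in F],g,z0);print(n,np.round(x[:2],4),"yaw",round(np.degrees(x[2]),1),r)
E
python3 fit.py
```

```text
cleaner [0.5249 0.2461] yaw 12.7 [[-0.9, -0.1], [-0.2, -0.4], [-0.4, -0.2], [-0.3, -0.2], [-0.1, 0.5], [-0.7, -0.1], [-0.6, 0.9], [-0.8, 0.8], [-0.6, -0.5], [0.3, -0.1], [-1.0, -0.7]]
basket [0.5404 0.2823] yaw -4.3 [[-0.0, 0.3], [-0.5, 0.4], [-1.6, 0.0], [0.2, -0.2], [-0.7, 0.4], [1.6, -0.1], [-1.1, 0.4]]
stand [ 0.5169 -0.2444] yaw -0.3 [[0.2, -0.3], [0.0, -2.2], [0.1, 0.7], [-0.1, -0.5], [0.2, -0.5], [0.3, -1.2], [0.1, -0.7], [-0.3, -0.3], [0.0, -0.1]]
```

```bash
python3 -m handwheel '{"gripper":[1,1,1,1,1,1,1,1],"slide":[[0,0,-13],[0,0,-13],[0,0,-13],[0,0,-13],[0,0,-13],[0,0,-13],[0,0,-13],[0,0,-13]],"yaw":[-0.125,-0.125,-0.125,-0.125,-0.125,-0.125,-0.125,-0.125]}'
python3 -m handwheel '{"gripper":[1,1],"slide":[[0,0,0],[0,0,0]],"yaw":[-0.078,-0.078]}'
cat > go.py <<'E'
import sys,numpy as np
from scipy.spatial.transform import Rotation as R
from workcell import sensors
# usage: go.py x y z [yawdeg] -> slide (mm) in tool axes, yaw rad
def rel(t,yaw=None):
    o=sensors.get_obs();r=R.from_euler("xyz",o["tcp_rot"],degrees=True)
    print("t",round(float(o["time"]),2),"pos",np.round(o["ee_pos"],4),"rot",np.round(o["tcp_rot"],1),"slide",np.round(r.inv().apply(np.array(t)-o["ee_pos"])*1000,1),
      "" if yaw is None else ("yaw",round(-np.radians((yaw-o["tcp_rot"][2]+180)%360-180),3)))
if __name__=="__main__":
    a=[float(v) for v in sys.argv[1:]];rel(a[:3],a[3] if len(a)>3 else None)
E
python3 go.py .540 .282 .335 85.7
```

```text
time: 0.77
ee_pos: [0.1828, -0.5186, 0.3355]
tcp_rot: [-180.0, -0.0, 77.1]
wrist_force: [0.7, -0.6, -0.5]
opening: 0.0857
grasp_force: 0.0
time: 0.93
ee_pos: [0.1829, -0.519, 0.3358]
tcp_rot: [180.0, 0.0, 85.9]
wrist_force: [1.0, -0.5, -0.8]
opening: 0.0852
grasp_force: 0.0
t 0.93 pos [ 0.1829 -0.519   0.3358] rot [180.    0.   85.9] slide [8.245e+02 2.987e+02 3.000e-01] ('yaw', np.float64(0.003))
```

```bash
python3 -m handwheel '{"gripper":[1,1,1,1,1,1,1,1],"slide":[[34,12,0],[34,12,0],[34,12,0],[34,12,0],[34,12,0],[34,12,0],[34,12,0],[34,12,0]],"yaw":[0,0,0,0,0,0,0,0]}'
python3 -m handwheel '{"gripper":[1,1,1,1,1,1,1,1],"slide":[[34,12,0],[34,12,0],[34,12,0],[34,12,0],[34,12,0],[34,12,0],[34,12,0],[34,12,0]],"yaw":[0,0,0,0,0,0,0,0]}'
python3 -m handwheel '{"gripper":[1,1,1,1,1,1,1,1],"slide":[[34,12,0],[34,12,0],[34,12,0],[34,12,0],[34,12,0],[34,12,0],[34,12,0],[0,0,0]],"yaw":[0,0,0,0,0,0,0,0]}'
python3 go.py .540 .282 .335 85.7
python3 - <<'E'
from workcell import camera
import cv2,numpy as np
c=camera("wrist");np.savez("pics/w1.npz",**c);cv2.imwrite("pics/w1.png",cv2.resize(c["img"][:,:,::-1],(768,576),interpolation=cv2.INTER_CUBIC))
E
```

```text
time: 1.6
ee_pos: [0.2993, -0.2531, 0.3351]
tcp_rot: [-180.0, -0.0, 85.6]
wrist_force: [1.1, -0.9, -0.0]
opening: 0.085
grasp_force: 0.0
time: 2.27
ee_pos: [0.4157, 0.011, 0.3352]
tcp_rot: [180.0, 0.0, 85.7]
wrist_force: [1.4, 0.0, 0.5]
opening: 0.0855
grasp_force: 0.0
time: 2.93
ee_pos: [0.519, 0.2449, 0.3315]
tcp_rot: [-179.8, 0.1, 85.8]
wrist_force: [0.2, -0.0, -1.2]
opening: 0.0853
grasp_force: 0.0
t 2.93 pos [0.519  0.2449 0.3315] rot [-1.798e+02  1.000e-01  8.580e+01] slide [38.5 18.3 -3.7] ('yaw', np.float64(0.002))
```

View pics/w1.png

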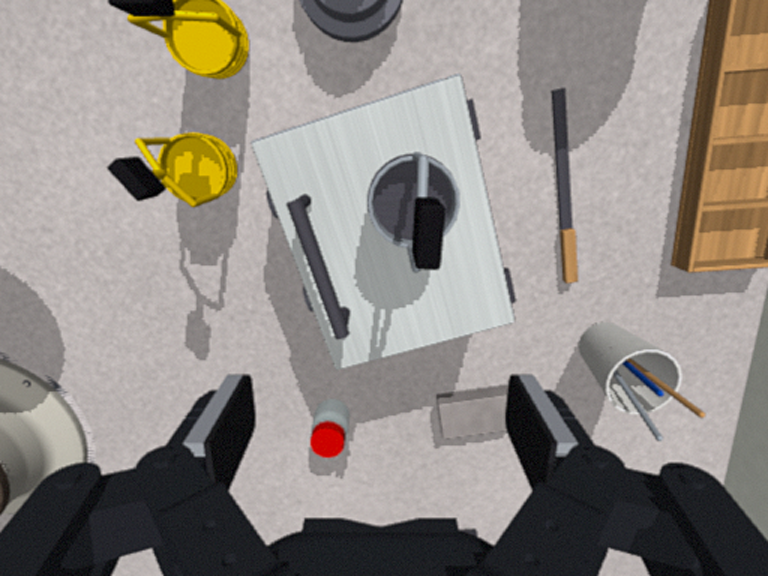

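The wrist view confirms the poses: steel basket rim at (414,201), its block around (428,232), and lid corners at (252,142), (462,76), (512,320) and (340,367). I'll refine the fit with it.

```bash
python3 - <<'E'
import numpy as np
from fit import *
W=dict(np.load("pics/w1.npz"));w=lambda u,v:(W,px(u,v,1.5,0,0));h=np.array
ba=[((0,0,50),w(414,201)),((0,-15,160),w(426,268)),((0,15,160),w(430,199)),((0,31,100),w(422,158)),((0,0,145),c1(140,229)),((0,0,145),c2(421,124))]
cl=[((-83,103,118),w(252,142)),((83,103,118),w(462,76)),((83,-103,118),w(514,320)),((-83,-103,118),w(340,367)),((-57,55,156),w(298,202)),((-57,-55,156),w(343,334)),
((83,103,118),c1(35,168)),((83,-103,118),c1(500,65)),((-83,103,118),c1(110,548))]
for n,F,g,z0 in(("cleaner",cl,(.5,.2,.2),0),("basket",ba,(.5,.25,0),.118)):
    x,r=fit([(h(a)/1000,b) for a,b in F],g,z0);print(n,np.round(x[:2],4),"yaw",round(np.degrees(x[2]),1),r)
E
```

```text
cleaner [0.5283 0.248 ] yaw 12.4 [[-0.5, 0.6], [0.4, -1.0], [1.5, 2.2], [-2.5, 2.6], [-1.7, -1.0], [0.3, 0.8], [-1.4, -1.2], [-0.6, -1.3], [-1.0, -1.4]]
basket [0.5434 0.2846] yaw -6.2 [[-1.0, 0.2], [-0.0, -0.5], [0.5, 1.7], [-0.3, -0.3], [-0.8, -0.7], [0.7, 1.0]]
```

```bash
python3 -m handwheel '{"gripper":[1,1,1],"slide":[[10,5,0],[10,5,0],[0,0,0]],"yaw":[0,0.02,0]}' 
python3 go.py .542 .2835 .244 84.5
```

```text
time: 3.23
ee_pos: [0.5292, 0.2596, 0.3347]
tcp_rot: [-180.0, 0.0, 84.5]
wrist_force: [-0.7, -1.2, -0.8]
opening: 0.0858
grasp_force: 0.0
t 3.23 pos [0.5292 0.2596 0.3347] rot [-180.     0.    84.5] slide [25.1 10.5 90.7] ('yaw', np.float64(-0.001))
```

```bash
python3 -m handwheel '{"gripper":[1,1,1,1,1,1,1,1],"slide":[[12.5,5,0],[12.5,5.5,0],[0,0,20],[0,0,20],[0,0,20],[0,0,20],[0,0,10.5],[0,0,0]],"yaw":[0,0,0,0,0,0,0,0]}' 30
python3 go.py .542 .2835 .244 84.5
python3 -m handwheel '{"gripper":[0,-0.5,-1,-1,-1,-1,-1,-1],"slide":[[0,0,0],[0,0,0],[0,0,0],[0,0,0],[0,0,0],[0,0,0],[0,0,0],[0,0,0]],"yaw":[0,0,0,0,0,0,0,0]}' 30
```

```text
time: 3.9
ee_pos: [0.5406, 0.2816, 0.2425]
tcp_rot: [-179.8, 0.1, 84.5]
wrist_force: [-0.3, -0.7, -0.5]
opening: 0.0858
grasp_force: 0.0
t 3.9 pos [0.5406 0.2816 0.2425] rot [-1.798e+02  1.000e-01  8.450e+01] slide [ 2.1  1.2 -1.5] ('yaw', np.float64(-0.0))
time: 4.57
ee_pos: [0.5418, 0.2833, 0.245]
tcp_rot: [180.0, -0.0, 84.5]
wrist_force: [0.6, 1.1, 1.5]
opening: 0.0117
grasp_force: 33.2
```

```bash
python3 -m handwheel '{"gripper":[-1,-1,-1,-1,-1,-1,-1],"slide":[[0,0,-5],[0,0,-10],[0,0,-15],[0,0,-15],[0,0,-15],[0,0,-15],[0,0,0]],"yaw":[0,-0.018,-0.018,-0.018,-0.018,-0.018,0]}' 30
python3 go.py .437 -.244 .320 89.7
```

```text
time: 5.15
ee_pos: [0.5419, 0.2833, 0.3228]
tcp_rot: [179.8, -0.1, 89.7]
wrist_force: [0.1, 0.1, -0.7]
opening: 0.0118
grasp_force: 32.8
t 5.15 pos [0.5419 0.2833 0.3228] rot [ 1.798e+02 -1.000e-01  8.970e+01] slide [-527.8 -102.3    1.6] ('yaw', np.float64(0.0))
```

```bash
python3 -m handwheel '{"gripper":[-1,-1,-1,-1,-1,-1,-1,-1],"slide":[[-10,-2,0],[-18,-3,0],[-24,-5,0],[-28,-5,0],[-30,-6,0],[-30,-6,0],[-30,-6,0],[-30,-6,0]],"yaw":[0,0,0,0,0,0,0,0]}'
python3 -m handwheel '{"gripper":[-1,-1,-1,-1,-1,-1,-1,-1],"slide":[[-30,-6,0],[-30,-6,0],[-30,-6,0],[-30,-6,0],[-30,-6,0],[-30,-6,0],[-30,-6,0],[-30,-6,0]],"yaw":[0,0,0,0,0,0,0,0]}'
python3 -m handwheel '{"gripper":[-1,-1,-1,-1,-1,-1],"slide":[[-30,-5,0],[-24,-5,0],[-18,-3,0],[-10,-2,0],[-5,0,0],[0,0,0]],"yaw":[0,0,0,0,0,0]}'
python3 go.py .437 -.244 .250 89.7
```

```text
time: 5.82
ee_pos: [0.5003, 0.0815, 0.3183]
tcp_rot: [-179.9, 0.0, 89.6]
wrist_force: [1.0, -0.2, -1.2]
opening: 0.0117
grasp_force: 32.8
time: 6.48
ee_pos: [0.4506, -0.1579, 0.3185]
tcp_rot: [-179.9, -0.0, 89.6]
wrist_force: [0.7, 0.5, -1.5]
opening: 0.0119
grasp_force: 32.8
time: 6.98
ee_pos: [0.4361, -0.2437, 0.319]
tcp_rot: [-179.9, -0.0, 89.6]
wrist_force: [0.0, -0.1, -1.5]
opening: 0.0113
grasp_force: 32.8
t 6.98 pos [ 0.4361 -0.2437  0.319 ] rot [-179.9   -0.    89.6] slide [-0.3  0.9 69. ] ('yaw', np.float64(-0.002))
```

```bash
python3 -m handwheel '{"gripper":[-1,-1,-1,-1,-1,-1],"slide":[[0,0,10],[0,0,18],[0,0,18],[0,0,15],[0,0,8],[0,0,0]],"yaw":[0,0,0,0,0,0]}'
python3 - <<'E'
from workcell import camera
import cv2,numpy as np
c=camera("top");np.savez("pics/t2.npz",**c);a=cv2.resize(c["img"][140:230,270:350,::-1],None,fx=5,fy=5,interpolation=cv2.INTER_CUBIC)
c=camera("wrist");np.savez("pics/w2.npz",**c);b=cv2.resize(c["img"][:300,140:340,::-1],None,fx=2,fy=2,interpolation=cv2.INTER_CUBIC)[:600]
g=np.zeros((600,800,3),np.uint8);g[:450,:400]=a;g[:,400:]=b;cv2.imwrite("pics/w2.png",g)
E
```

```text
time: 7.48
ee_pos: [0.4362, -0.242, 0.249]
tcp_rot: [-179.9, -0.1, 89.7]
wrist_force: [-0.4, -0.9, -1.2]
opening: 0.0116
grasp_force: 32.8
```

View pics/w2.png

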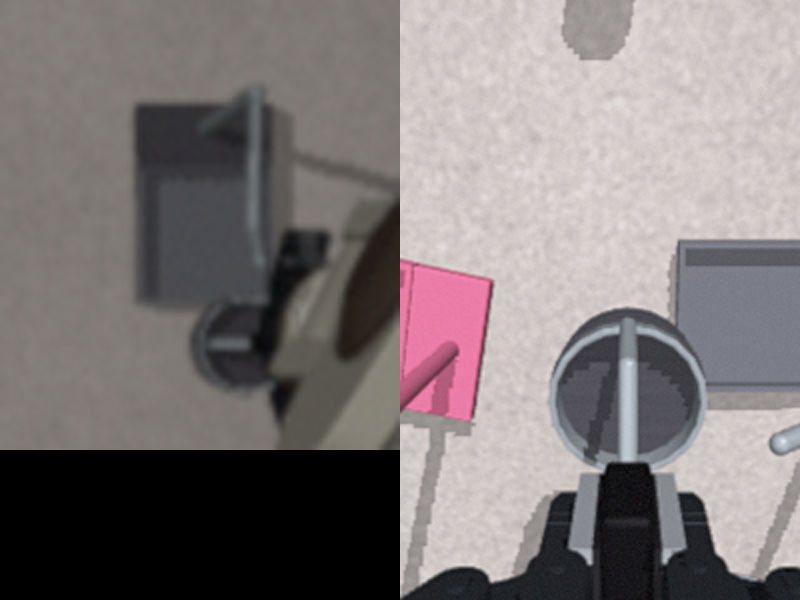

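The basket is held upright. The hook's open tip is at wrist pixel (332,220), to the right of the bail. I'll check the stand pose with it.

```bash
python3 - <<'E'
import numpy as np
from fit import *
W=dict(np.load("pics/w2.npz"));h=np.array
q=px(385,440,2,140,0)
for z in(.206,.212):
    d=np.linalg.inv(W["R"])@h([(q[0]-W["cx"])/W["fx"],(q[1]-W["cy"])/W["fy"],1]);o=-W["R"].T@W["t"];print(np.round(o+d*(z-o[2])/d[2],4))
print("tray corners (z .014)",[np.round(o+(lambda d:d*(.014-o[2])/d[2])(np.linalg.inv(W["R"])@h([(140+u/2-W["cx"])/W["fx"],(v/2-W["cy"])/W["fy"],1])),4).tolist() for u,v in((279,240),(279,390))])
E
python3 go.py .517 -.2444 .249
```

```text
[ 0.4911 -0.2437  0.206 ]
[ 0.4894 -0.241   0.212 ]
tray corners (z .014) [[0.4693, -0.1933, 0.014], [0.4716, -0.2932, 0.014]]
t 7.58 pos [ 0.4367 -0.2427  0.2513] rot [180.    0.   89.7] slide [-1.3 80.4  2.3]
```

```bash
python3 -m handwheel '{"gripper":[-1,-1,-1,-1,-1,-1,-1,-1],"slide":[[-0.5,8,0],[-0.5,12,0],[0,14,0],[0,14,0],[0,14,0],[0,12,0],[0,8,0],[0,0,0]],"yaw":[0,0,0,0,0,0,0,0]}'
python3 -m handwheel '{"gripper":[-1,-1,-1,-1,-1,-1,-1],"slide":[[0,0,6],[0,0,8],[0,0,7],[0,0,6],[0,0,4],[0,0,2],[0,0,0]],"yaw":[0,0,0,0,0,0,0]}'
```

```text
time: 8.25
ee_pos: [0.5202, -0.2447, 0.2507]
tcp_rot: [180.0, 0.0, 89.7]
wrist_force: [-0.1, -0.3, -1.6]
opening: 0.0114
grasp_force: 32.8
time: 8.83
ee_pos: [0.5182, -0.2447, 0.2173]
tcp_rot: [-180.0, -0.0, 89.6]
wrist_force: [-0.4, 0.1, -2.5]
opening: 0.0115
grasp_force: 32.8
```

```bash
for i in 1 2; do python3 -m handwheel '{"gripper":[-1,-1],"slide":[[0,0,1.5],[0,0,0]],"yaw":[0,0]}'|grep -E "pos|force"; done
```

```text
ee_pos: [0.5186, -0.2448, 0.2164]
wrist_force: [-0.4, 0.7, -1.6]
grasp_force: 32.8
ee_pos: [0.5186, -0.2448, 0.2147]
wrist_force: [-0.3, 0.2, -2.0]
grasp_force: 32.8
```

```bash
for i in 1 2; do python3 -m handwheel '{"gripper":[-1,-1],"slide":[[0,0,2],[0,0,0]],"yaw":[0,0]}'|grep -E "pos|force"; done
python3 - <<'E'
from workcell import camera
import cv2,numpy as np
c=camera("scene");a=cv2.resize(c["img"][140:260,130:230,::-1],None,fx=4,fy=4,interpolation=cv2.INTER_CUBIC)
c=camera("wrist");np.savez("pics/w3.npz",**c);b=cv2.resize(c["img"][:300,140:340,::-1],None,fx=2,fy=2,interpolation=cv2.INTER_CUBIC)
g=np.zeros((600,800,3),np.uint8);g[:480,:400]=a;g[:,400:]=b;cv2.imwrite("pics/w3.png",g)
E
```

```text
ee_pos: [0.5187, -0.2449, 0.2139]
wrist_force: [-1.8, 0.9, 4.5]
grasp_force: 33.8
ee_pos: [0.5188, -0.2449, 0.2135]
wrist_force: [-3.5, 0.5, 14.8]
grasp_force: 35.2
```

View pics/w3.png

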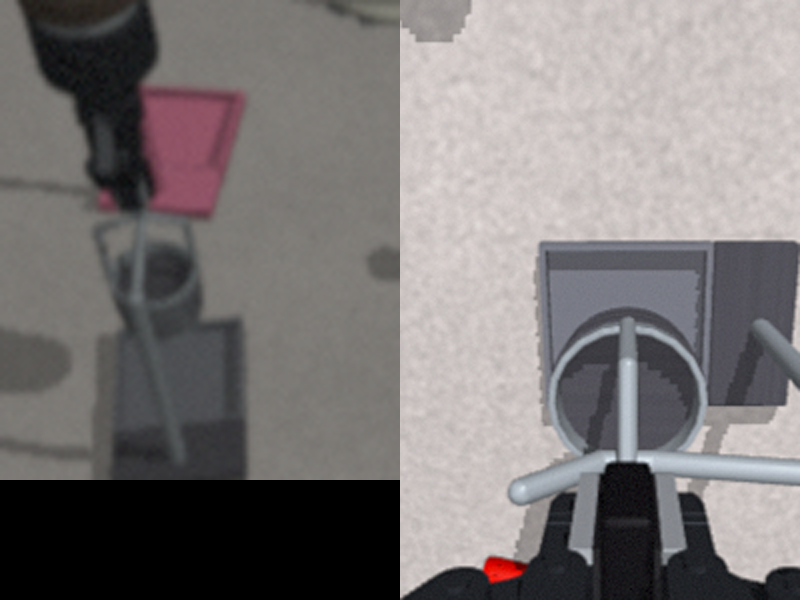

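The bail rests on the hook's low point: the rod passes under the bail peak at wrist crop (625,460), and contact shows as +15 N. I'll ease off, open the fingers only slightly to stay clear of the hook tip, and go up.

```bash
python3 -m handwheel '{"gripper":[-1,-1,-1],"slide":[[0,0,-1.5],[0,0,-0.5],[0,0,0]],"yaw":[0,0,0]}'
python3 -m handwheel '{"gripper":[-0.7,-0.5,-0.35,-0.35,-0.35,-0.35],"slide":[[0,0,0],[0,0,0],[0,0,0],[0,0,0],[0,0,0],[0,0,0]],"yaw":[0,0,0,0,0,0]}'
python3 -m handwheel '{"gripper":[-0.35,-0.35,-0.35,-0.35,-0.35,-0.35,-0.35,-0.35],"slide":[[0,0,-8],[0,0,-12],[0,0,-15],[0,0,-20],[0,0,-20],[0,0,-20],[0,0,-15],[0,0,0]],"yaw":[0,0,0,0,0,0,0,0]}'
python3 - <<'E'
from workcell import camera
import cv2,numpy as np
c=camera("scene");a=cv2.resize(c["img"][140:260,130:230,::-1],None,fx=4,fy=4,interpolation=cv2.INTER_CUBIC)
c=camera("wrist");np.savez("pics/w4.npz",**c);b=cv2.resize(c["img"][:300,140:340,::-1],None,fx=2,fy=2,interpolation=cv2.INTER_CUBIC)
g=np.zeros((600,800,3),np.uint8);g[:480,:400]=a;g[:,400:]=b;cv2.imwrite("pics/w4.png",g)
E
```

```text
time: 9.85
ee_pos: [0.5187, -0.2449, 0.2138]
tcp_rot: [179.9, 0.0, 89.7]
wrist_force: [-0.3, 0.0, 9.0]
opening: 0.0114
grasp_force: 34.2
time: 10.35
ee_pos: [0.5185, -0.2447, 0.2126]
tcp_rot: [-180.0, -0.0, 89.7]
wrist_force: [0.2, -0.7, -0.0]
opening: 0.0276
grasp_force: 0.0
time: 11.02
ee_pos: [0.5189, -0.2449, 0.3266]
tcp_rot: [179.7, 0.1, 89.7]
wrist_force: [0.2, -0.4, -0.2]
opening: 0.0275
grasp_force: 0.0
```

View pics/w4.png

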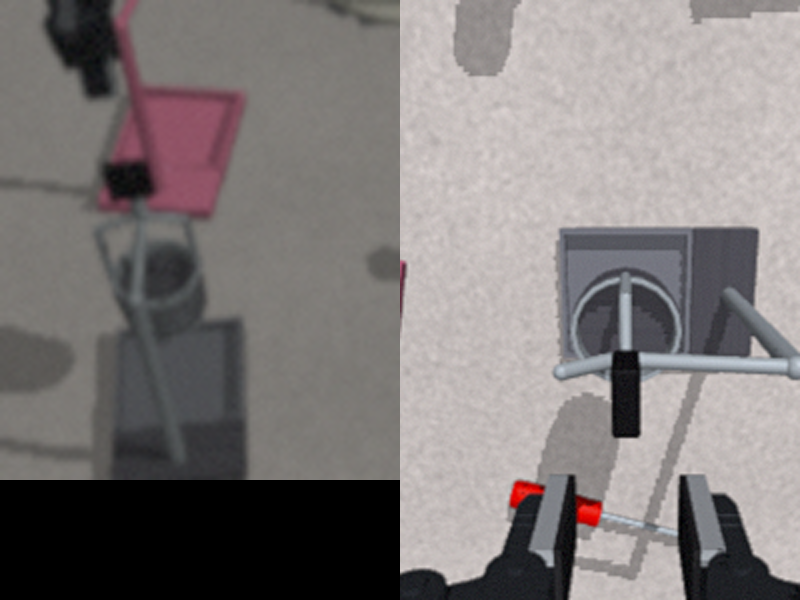

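The basket hangs upright and free: scene crop shows the block at (128,180), and the fingers are clear. Now to the bar.

```bash
python3 -m handwheel '{"gripper":[0.1,0.1,0.1],"slide":[[0,0,0],[0,0,0],[0,0,0]],"yaw":[-0.112,-0.112,0]}'
python3 go.py .452 .2 .28 102.5
```

```text
time: 11.37
ee_pos: [0.5183, -0.2446, 0.3215]
tcp_rot: [-179.9, -0.1, 102.8]
wrist_force: [0.4, 0.3, -1.0]
opening: 0.0468
grasp_force: 0.0
t 11.37 pos [ 0.5183 -0.2446  0.3215] rot [-1.799e+02 -1.000e-01  1.028e+02] slide [448.2  33.8  41.9] ('yaw', np.float64(0.005))
```

```bash
python3 -m handwheel '{"gripper":[0.1,0.1,0.1,0.1,0.1,0.1,0.1,0.1],"slide":[[15,1,0],[25,2,0],[32,2,0],[32,2,0],[32,2,0],[32,3,0],[32,3,0],[32,3,0]],"yaw":[0,0,0,0,0,0,0,0]}'
python3 -m handwheel '{"gripper":[0.1,0.1,0.1,0.1,0.1,0.1,0.1,0.1],"slide":[[32,3,5],[32,3,5],[32,3,6],[32,3,6],[32,2,6],[32,1,6],[24,1,6],[0,0,0]],"yaw":[0,0,0,0,0,0,0,0.005]}'
python3 -m handwheel '{"gripper":[0.1,0.1],"slide":[[0,0,0],[0,0,0]],"yaw":[0,0]}'
python3 - <<'E'
from workcell import camera
import cv2,numpy as np
c=camera("wrist");np.savez("pics/w5.npz",**c);cv2.imwrite("pics/w5.png",cv2.resize(c["img"][:,:,::-1],(768,576),interpolation=cv2.INTER_CUBIC))
E
python3 go.py .471 .2347 .18 102.5
```

```text
time: 12.03
ee_pos: [0.4852, -0.013, 0.322]
tcp_rot: [-180.0, -0.0, 102.2]
wrist_force: [-0.2, 0.6, -0.3]
opening: 0.0473
grasp_force: 0.0
time: 12.7
ee_pos: [0.4535, 0.2031, 0.2804]
tcp_rot: [-179.8, -0.0, 102.2]
wrist_force: [-0.5, -0.1, 0.1]
opening: 0.0472
grasp_force: 0.0
time: 12.87
ee_pos: [0.4546, 0.1996, 0.2824]
tcp_rot: [-180.0, 0.0, 102.1]
wrist_force: [0.0, -0.3, 0.6]
opening: 0.0472
grasp_force: 0.0
t 12.92 pos [0.4549 0.1993 0.2827] rot [-180.     0.   102.1] slide [ 31.3  23.2 102.7] ('yaw', np.float64(-0.007))
```

View pics/w5.png

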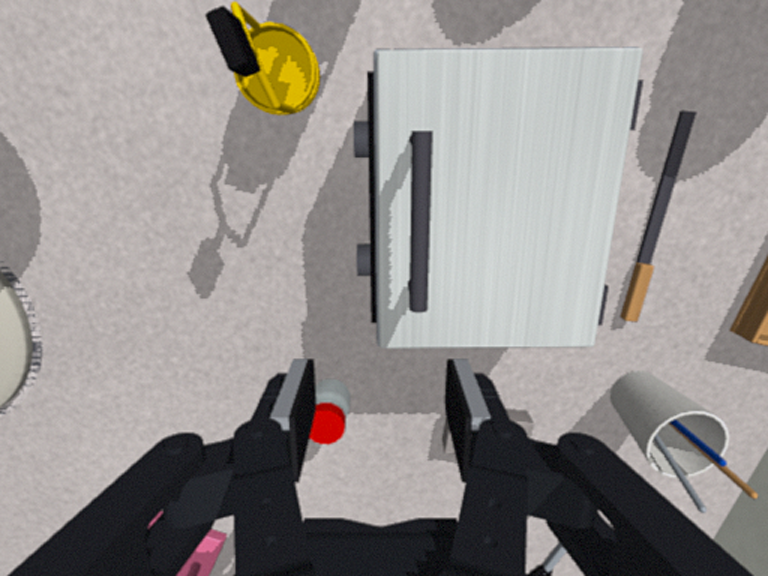

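The view shows the bar from (422,132) to (419,310), and the lid corners at (376,50), (640,47), (595,347) and (378,347).

```bash
python3 - <<'E'
import numpy as np
from fit import *
W=dict(np.load("pics/w5.npz"));w=lambda u,v:(W,px(u,v,1.5,0,0));h=np.array
cl=[((-83,103,118),w(376,50)),((83,103,118),w(640,47)),((83,-103,118),w(595,347)),((-83,-103,118),w(378,347)),((-57,55,156),w(422,133)),((-57,-55,156),w(419,310))]
x,r=fit([(h(a)/1000,b) for a,b in cl],(.5,.2,.2));print(x,np.degrees(x[2]),r)
for q in((422,133),(419,310)):
    p=px(*q,1.5,0,0);d=np.linalg.inv(W["R"])@h([(p[0]-W["cx"])/W["fx"],(p[1]-W["cy"])/W["fy"],1]);o=-W["R"].T@W["t"];print(np.round(o+d*(.156-o[2])/d[2],4))
E
```

```text
[0.52719374 0.24789939 0.22148849] 12.690355593399481 [[-0.4, 0.3], [2.5, 0.0], [0.0, 0.4], [0.8, 1.7], [-0.6, -1.1], [-0.7, -0.3]]
[0.4602 0.2882 0.156 ]
[0.4844 0.1816 0.156 ]
```

```bash
python3 -m handwheel '{"gripper":[0.1,0.1,0.1,0.1],"slide":[[10,8,5],[15,10,15],[6,6,20],[0,0,10]],"yaw":[-0.01,0,0,0]}'
python3 -m handwheel '{"gripper":[0.1],"slide":[[0,0,0]],"yaw":[0]}' >/dev/null
python3 go.py .4723 .235 .137 102.7
```

```text
time: 13.25
ee_pos: [0.4722, 0.2361, 0.2301]
tcp_rot: [-179.9, 0.0, 102.7]
wrist_force: [-0.0, 0.4, -0.4]
opening: 0.047
grasp_force: 0.0
t 13.33 pos [0.4711 0.2349 0.23  ] rot [-1.798e+02  1.000e-01  1.027e+02] slide [-0.   1.6 93. ] ('yaw', np.float64(0.001))
```

```bash
python3 -m handwheel '{"gripper":[0.1,0.1,0.1,0.1,0.1,0.1,0.1,0.1],"slide":[[0,1,12],[0,0,16],[0,0,18],[0,0,18],[0,0,15],[0,0,10],[0,0,4],[0,0,0]],"yaw":[0,0,0,0,0,0,0,0]}'
python3 -m handwheel '{"gripper":[-0.4,-1,-1,-1,-1,-1,-1,-1],"slide":[[0,0,0],[0,0,0],[0,0,0],[0,0,0],[0,0,0],[0,0,0],[0,0,0],[0,0,0]],"yaw":[0,0,0,0,0,0,0,0]}' 25
python3 - <<'E'
import numpy as np
th=np.linspace(0,1.4,36);s=.5-.5*np.cos(np.pi*np.linspace(0,1,36));th=1.4*s
y=-140*np.cos(th)+46*np.sin(th);z=-(140*np.sin(th)+46*np.cos(th))
print([[0,float(a),float(b)] for a,b in zip(np.round(np.diff(y),1),np.round(np.diff(z),1))])
E
```

```text
time: 14.0
ee_pos: [0.4724, 0.2353, 0.1397]
tcp_rot: [-180.0, 0.0, 102.7]
wrist_force: [-0.9, -1.0, -0.4]
opening: 0.0471
grasp_force: 0.0
time: 14.67
ee_pos: [0.4719, 0.2357, 0.1409]
tcp_rot: [-180.0, -0.0, 102.8]
wrist_force: [-6.4, -1.0, 5.8]
opening: 0.0108
grasp_force: 25.8
[[0, 0.1, -0.4], [0, 0.4, -1.2], [0, 0.7, -1.9], [0, 1.0, -2.7], [0, 1.3, -3.4], [0, 1.7, -4.0], [0, 2.1, -4.6], [0, 2.6, -5.1], [0, 3.1, -5.6], [0, 3.7, -5.9], [0, 4.3, -6.2], [0, 4.9, -6.3], [0, 5.5, -6.3], [0, 6.0, -6.2], [0, 6.6, -6.0], [0, 7.1, -5.7], [0, 7.5, -5.3], [0, 7.9, -4.9], [0, 8.1, -4.3], [0, 8.3, -3.8], [0, 8.3, -3.2], [0, 8.3, -2.6], [0, 8.1, -2.1], [0, 7.8, -1.5], [0, 7.4, -1.1], [0, 6.9, -0.6], [0, 6.4, -0.3], [0, 5.8, -0.0], [0, 5.1, 0.2], [0, 4.4, 0.3], [0, 3.6, 0.3], [0, 2.8, 0.3], [0, 2.0, 0.3], [0, 1.2, 0.2], [0, 0.4, 0.1]]
```

```bash
python3 -m handwheel '{"gripper":[-1,-1,-1,-1,-1,-1,-1,-1],"slide":[[0,0.1,-0.4],[0,0.4,-1.2],[0,0.7,-1.9],[0,1.0,-2.7],[0,1.3,-3.4],[0,1.7,-4.0],[0,2.1,-4.6],[0,2.6,-5.1]],"yaw":[0,0,0,0,0,0,0,0]}'
python3 -m handwheel '{"gripper":[-1,-1],"slide":[[0,0,0],[0,0,0]],"yaw":[0,0]}'
```

```text
time: 15.33
ee_pos: [0.4805, 0.2375, 0.163]
tcp_rot: [-179.8, 0.0, 102.8]
wrist_force: [-9.2, -2.4, 0.5]
opening: 0.0112
grasp_force: 25.0
time: 15.5
ee_pos: [0.4807, 0.2376, 0.1634]
tcp_rot: [-179.8, -0.0, 102.8]
wrist_force: [-7.7, -1.8, 0.6]
opening: 0.0108
grasp_force: 25.1
```

```bash
python3 -m handwheel '{"gripper":[-1,-1,-1,-1,-1,-1,-1,-1],"slide":[[0,3.1,-5.6],[0,3.7,-5.9],[0,4.3,-6.2],[0,4.9,-6.3],[0,5.5,-6.3],[0,6.0,-6.2],[0,6.6,-6.0],[0,7.1,-5.7]],"yaw":[0,0,0,0,0,0,0,0]}'
python3 -m handwheel '{"gripper":[-1,-1],"slide":[[0,0,0],[0,0,0]],"yaw":[0,0]}'
python3 go.py .472 .2356 .1405
```

```text
time: 16.17
ee_pos: [0.5199, 0.2463, 0.214]
tcp_rot: [-179.8, -0.0, 102.8]
wrist_force: [-17.6, -5.1, 18.1]
opening: 0.011
grasp_force: 25.7
time: 16.33
ee_pos: [0.5208, 0.2466, 0.2145]
tcp_rot: [-180.0, -0.0, 102.8]
wrist_force: [-15.1, -4.6, 18.2]
opening: 0.0108
grasp_force: 26.3
t 16.33 pos [0.5208 0.2466 0.2145] rot [-180.    -0.   102.8] slide [  0. -50.  74.]
```

```bash
python3 -m handwheel '{"gripper":[-1,-1,-1],"slide":[[0,-0.8,-1.2],[0,-0.7,-1.2],[0,0,0]],"yaw":[0,0,0]}'
python3 go.py .472 .2356 .1405
```

```text
time: 16.58
ee_pos: [0.5205, 0.2465, 0.2145]
tcp_rot: [180.0, 0.0, 102.8]
wrist_force: [-5.7, -2.6, 3.6]
opening: 0.011
grasp_force: 25.2
t 16.58 pos [0.5205 0.2465 0.2145] rot [180.    0.  102.8] slide [  0.1 -49.7  74. ]
```

```bash
python3 -m handwheel '{"gripper":[-1,-1,-1,-1,-1,-1,-1],"slide":[[0,3,-2.3],[0,6.5,-4.5],[0,7.9,-4.9],[0,8.1,-4.3],[0,7.0,-3.3],[0,4.0,-1.5],[0,0,0]],"yaw":[0,0,0,0,0,0,0]}'
python3 go.py .472 .2356 .1405
```

```text
time: 17.17
ee_pos: [0.557, 0.2548, 0.2357]
tcp_rot: [179.9, -0.0, 102.8]
wrist_force: [-4.2, -2.5, 6.1]
opening: 0.011
grasp_force: 25.7
t 17.17 pos [0.557  0.2548 0.2357] rot [179.9  -0.  102.8] slide [  0.  -87.2  95.1]
```

```bash
python3 -m handwheel '{"gripper":[-1,-1,-1,-1,-1,-1,-1],"slide":[[0,2,-1.5],[0,5,-2.2],[0,7,-2.2],[0,7,-1.5],[0,5,-0.8],[0,3,-0.3],[0,0,0]],"yaw":[0,0,0,0,0,0,0]}'
python3 go.py .472 .2356 .1405
```

```text
time: 17.75
ee_pos: [0.5856, 0.2612, 0.2435]
tcp_rot: [179.9, 0.0, 102.8]
wrist_force: [-2.1, -2.6, 4.8]
opening: 0.0108
grasp_force: 26.0
t 17.75 pos [0.5856 0.2612 0.2435] rot [179.9   0.  102.8] slide [ 1.000e-01 -1.166e+02  1.029e+02]
```

```bash
python3 -m handwheel '{"gripper":[-1,-1,-1,-1,-1,-1],"slide":[[0,3,-0.6],[0,5,-0.6],[0,6,-0.5],[0,5,-0.3],[0,3,-0.1],[0,0,0]],"yaw":[0,0,0,0,0,0]}'|grep -E "pos|force"
python3 -m handwheel '{"gripper":[-1,-1,-1,-1,-1,-1,-1,-1],"slide":[[0,2,0.1],[0,4,0.2],[0,5,0.3],[0,5,0.4],[0,3,0.3],[0,2,0.2],[0,0,0],[0,0,0]],"yaw":[0,0,0,0,0,0,0,0]}'|grep -E "pos|force"
python3 go.py .472 .2356 .1405
python3 - <<'E'
from workcell import camera
import cv2,numpy as np
c=camera("scene");np.savez("pics/s6.npz",**c);a=cv2.resize(c["img"][100:250,130:380,::-1],None,fx=3.2,fy=3.2,interpolation=cv2.INTER_CUBIC)
cv2.imwrite("pics/s6.png",a)
E
```

```text
ee_pos: [0.6073, 0.2662, 0.245]
wrist_force: [-1.0, -2.7, 4.3]
grasp_force: 26.1
ee_pos: [0.6268, 0.2706, 0.2433]
wrist_force: [0.2, -3.4, 1.1]
grasp_force: 26.1
t 18.92 pos [0.6268 0.2706 0.2433] rot [-180.     0.   102.8] slide [ 1.000e-01 -1.587e+02  1.029e+02]
```

View pics/s6.png

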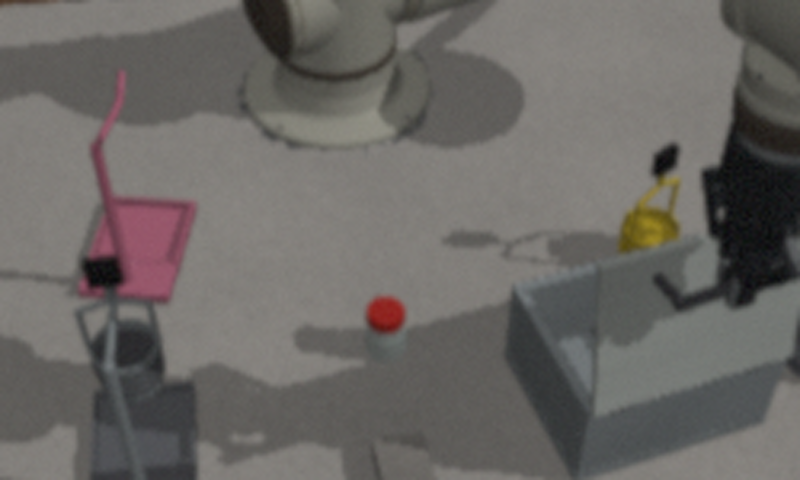

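The lid stands upright, held by the bar. Its visible edge runs from crop (598,412) to (598,265), and the basket hangs on the hook at (105,310). A quick check of the angle:

```bash
python3 - <<'E'
import numpy as np
from fit import *
c=dict(np.load("pics/s6.npz"));a=np.radians(12.6);x,y=.527,.2478
for th in(1.2,1.3,1.4,1.5):
    o=[]
    for L,n in((0,4),(166,4)):
        lx=83-L*np.cos(th)+n*np.sin(th);lz=110+L*np.sin(th)+n*np.cos(th);ly=-103
        p=proj(c,np.array([x+(np.cos(a)*lx-np.sin(a)*ly)/1e3,y+(np.sin(a)*lx+np.cos(a)*ly)/1e3,lz/1e3]));o+=np.round((p-[130,100])*3.2).tolist()
    print(th,o)
E
python3 -m handwheel '{"gripper":[-1,-1,-1,-1,-1,-1],"slide":[[0,1,0],[0,0.5,0.1],[0,0,0],[0,0,0],[0,0,0],[0,0,0]],"yaw":[0,0,0,0,0,0]}'
```

```text
1.2 [591.0, 417.0, 581.0, 250.0]
1.3 [591.0, 417.0, 591.0, 259.0]
1.4 [591.0, 417.0, 600.0, 270.0]
1.5 [591.0, 418.0, 610.0, 282.0]
time: 19.47
ee_pos: [0.628, 0.2709, 0.2432]
tcp_rot: [-180.0, 0.0, 102.8]
wrist_force: [-0.8, -4.1, -2.2]
opening: 0.0108
grasp_force: 25.9
```

```bash
python3 -m handwheel '{"gripper":[-1,-1,-1,-1,-1,-1,-1,-1],"slide":[[0,0.8,0],[0,0.7,0],[0,0,0],[0,0,0],[0,0,0],[0,0,0],[0,0,0],[0,0,0]],"yaw":[0,0,0,0,0,0,0,0]}'
python3 -c "
from workcell import ticket,sensors
print(sensors.get_obs()['grasp_force']);print(ticket.job_done())"
```

```text
time: 20.13
ee_pos: [0.6295, 0.2713, 0.2431]
tcp_rot: [-180.0, 0.0, 102.8]
wrist_force: [-1.6, -4.9, -6.8]
opening: 0.0111
grasp_force: 25.4
25.35490483045578
the job is handed in; nothing more can be done
None
```

I handed the job in at about 20 s. The basket hangs free on the grey stand's hook, and the lid is held still by its bar at roughly 1.40 rad (arm position; the camera suggested nearer 1.35–1.4) with about 25 N of grip. The hand-in gave no verdict.

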